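# Make up two gift sets

### The arm

A 6-joint arm with a two-finger parallel gripper is mounted at the origin on a cart in front of the work surface, level with it; the furniture and walls round the work are solid. World frame = base frame: x ahead of the robot, y to its left, z up, the work surface at z = 0. Lengths are in m, angles in rad, forces in N, time in s.
With the tool pointing down it reaches from about 0.35 to 1 m from the base axis. Payload 7.1 kg.
Tool frame: the origin (TCP) lies on the centre line of the jaws, within the pads' length; the fingertips stand 11 mm ahead of it and the grasp point (between the pads) lies 8 mm behind it; z points along the fingers, y is the line along which they close (so a half turn about z gives the same grasp; the last joint's range is limited). The gripper opens to 85 mm and grips with 20 to 120 N. Pads are 22 mm wide; open, the fingers measure 114 mm over their backs; the gripper's body (76 mm by 85 mm) begins 54 mm behind the grasp point. The pads swing forward as they close: fully open they stand 13 mm farther back than shut.
Start: joints at [1.189, 0.423, 1.63, -0, 1.089, -0.019], TCP at [0.222, 0.584, 0.242] pointing down, gripper open.
Joint ranges: [-3, 3], [-0.9, 2.11], [0.09, 2.58], [-1.31, 4.45], [0.11, 2.69], [-2.54, 2.54]. Speed limits (rad/s): [2.39, 2.39, 3.01, 3.14, 3.14, 3.14].

### API

Orientations are given as a 3x3 rotation matrix whose columns are the frame's x, y, z axes.
In Python, from cell import arm gives the robot as it stands.
- The arm moves only by the shell command python3 -m inch 'ROWS' [OPENING] [FORCE]. ROWS is JSON, one flat list of numbers, 4 for each row, row after row: the shift along the tool's x, y, z in m, then the turn about the tool's z in degrees. In form: [tx, ty, tz, turn, tx, ty, tz, turn, ...]. A call has 1 to 20 rows; each row shifts and turns the commanded pose from where the row before left it, along the tool's axes as they then stand; what a row does not reach is not made up. A row lasts 1/8 s, in which the tool goes at most 62.5 mm and 10.7 degrees, less where a joint would pass 70% of its speed; a pose out of reach is approached as far as the arm can. A call with a gripper value outside its range is refused whole. OPENING is the opening, from -1 (shut) to 1 (fully open), set as the call begins (- or left out, the last holds). The fingers move at their own pace and stop on an object; FORCE is the grip in N (left out, the last holds). Time passes only in rows, so rows that do not move let the fingers close. It gives the time, the measured TCP pose, the force, the opening and the grip force at its end, in the units of the state.
- arm.observe(): the state, without advancing time (a new reading comes with each control period).
- arm.read_camera(name): name is "side" or "top" or "wrist"; returns a dict with "pixels" (480x640x3 uint8, red, green, blue), "z_map" (480x640 float32, m along the optical axis (not along the pixel's ray), 0 where there is no reading), "intrinsics" (3x3 intrinsics, pixels), "pose" (4x4, takes a point from camera to world coordinates); the wrist camera has in their place "T_tool_cam" (4x4, takes a point from camera to tool coordinates, whose origin is the TCP and whose axes are the flange's). Camera axes: x right, y down, z forward; pixel columns grow to the right and rows downward; lengths in m; the calibration is good to about 2 mm. A picture is of the moment at which its call begins: read the wrist's pose just before it.
- arm.close_job(): hands the job in; it is judged then, once.
The state is a dict: "time_s": time; "qpos": joint angles; "qd": joint speeds; "joint_torque": joint torques, N m; "eef_pos": TCP position; "eef_rot": TCP orientation; "ft_force": force on the tool from outside, world axes, zero at the start; "wrist_torque": the same for the moment, N m; "grip_width": finger opening in m; "grasp_force": force on a finger pad.
Only numpy, scipy, OpenCV 4.12 (cv2) and the standard library are available. Lean on these libraries where they do the work, as an engineer would, in place of code of your own. Each camera call takes 0.05 s, during which the arm holds its last target. There are 200 camera calls.

### The job

Make up two gift sets from the stock on the table. In the long three-compartment tray put the matchbox in the middle compartment, the soap in one end compartment and a candle in the other; in the short two-compartment tray put the other candle in one compartment and the pepper mill in the other (which end and which candle is up to you). Set each thing upright or flat on the tray floor in the middle of its compartment, and leave the bell and the tumbler standing where they are.

Things in the scene. Friction and masses are not known exactly. Their poses are not given: they have to be found in the camera images.
- long_tray: The long tray: low pale-wood tray with THREE square-ish compartments in one row, 298 mm long (y) by 126 mm wide (x). Fixed to the table. Origin: centre of its underside; x across the row, y along it, z up. Floor 4 mm thick; walls 6 mm thick, 14 mm high; dividers 5 mm thick, 12 mm high. Each compartment is 92 mm (y) by 114 mm (x) inside; compartment centres at y = -97, 0 and +97 mm, x = 0.
- short_tray: The short tray: same pale wood but with TWO compartments in one row, 201 mm long (y) by 126 mm wide (x). Fixed to the table. Origin: centre of its underside; x across the row, y along it, z up. Floor 4 mm thick; walls 6 mm thick, 14 mm high; dividers 5 mm thick, 12 mm high. Each compartment is 92 mm (y) by 114 mm (x) inside; compartment centres at y = -48.5 and +48.5 mm, x = 0.
- candle_a: Candle in a low round sage-green tin, 60 mm diameter, 41 mm high, solid. Origin: centre of its underside; z up. One of two candles; either may go in either tray.
- candle_b: Candle in a low round sage-green tin, 57 mm diameter, 39 mm high, solid. Origin: centre of its underside; z up. The other of the two candles, interchangeable with the first.
- soap: Bar of soap with rounded edges and a paper band round its middle, 51 mm (x) by 75 mm (y) by 25 mm high, lying flat. Origin: centre of its underside; z up.
- matchbox: Small matchbox, 36 mm (x) by 54 mm (y) by 14 mm high, lying flat. Origin: centre of its underside; z up.
- mill: Turned dark-wood pepper mill, standing, 55 mm diameter at the foot, 162 mm high, with a waist and a small brass knob on top; it tapers evenly to the touch (the turned grooves do not catch the fingers): about 48 mm across at 100 mm height. Origin: centre of its underside; z up.
- bell: Brass hand bell standing mouth down among the stock, 62 mm diameter at the mouth, 100 mm high with a slim handle on top. Not part of any set: leave it alone. Origin: centre of its underside. Behind the stock stands a fixed drawer cabinet 0.24 m high (world x over 0.70 m, y -0.05 to 0.33); between lies a low riser with two spoons, 0.09 m high (x 0.46 to 0.60, y -0.04 to 0.25).
- tumbler: Pink glass tumbler standing at the right of the table, 69 mm diameter, 100 mm high. Not part of any set: leave it alone. Origin: centre of its underside. Beyond it, fixed: a jug 0.13 m high at world x 0.68, y -0.55 and a price card 0.11 m high at x 0.36, y -0.52.
There are look-alikes about, which are no part of the job. What is meant by the mill is not green, and is the larger of those in its own colour.

How it is judged:
At the end, for the whole second after the job is handed in: Long tray: matchbox in the middle, soap and one candle in the end compartments. Short tray: the other candle and the mill, one in each. Each is level within 0.12 rad on the tray floor, its centre within 15 mm along and across of the compartment centre, released and at rest (((((x of soap in the frame of long_tray between -0.015 and 0.015 m and y of soap in the frame of long_tray between 0.082 and 0.112 m and z of soap in the frame of long_tray between 0 and 0.009 m and x of candle_a in the frame of long_tray between -0.015 and 0.015 m and y of candle_a in the frame of long_tray between -0.112 and -0.082 m and z of candle_a in the frame of long_tray between 0 and 0.009 m) or (x of soap in the frame of long_tray between -0.015 and 0.015 m and y of soap in the frame of long_tray between -0.112 and -0.082 m and z of soap in the frame of long_tray between 0 and 0.009 m and x of candle_a in the frame of long_tray between -0.015 and 0.015 m and y of candle_a in the frame of long_tray between 0.082 and 0.112 m and z of candle_a in the frame of long_tray between 0 and 0.009 m)) and ((x of mill in the frame of short_tray between -0.015 and 0.015 m and y of mill in the frame of short_tray between 0.0335 and 0.0635 m and z of mill in the frame of short_tray between 0 and 0.009 m and x of candle_b in the frame of short_tray between -0.015 and 0.015 m and y of candle_b in the frame of short_tray between -0.0635 and -0.0335 m and z of candle_b in the frame of short_tray between 0 and 0.009 m) or (x of mill in the frame of short_tray between -0.015 and 0.015 m and y of mill in the frame of short_tray between -0.0635 and -0.0335 m and z of mill in the frame of short_tray between 0 and 0.009 m and x of candle_b in the frame of short_tray between -0.015 and 0.015 m and y of candle_b in the frame of short_tray between 0.0335 and 0.0635 m and z of candle_b in the frame of short_tray between 0 and 0.009 m))) or (((x of soap in the frame of long_tray between -0.015 and 0.015 m and y of soap in the frame of long_tray between 0.082 and 0.112 m and z of soap in the frame of long_tray between 0 and 0.009 m and x of candle_b in the frame of long_tray between -0.015 and 0.015 m and y of candle_b in the frame of long_tray between -0.112 and -0.082 m and z of candle_b in the frame of long_tray between 0 and 0.009 m) or (x of soap in the frame of long_tray between -0.015 and 0.015 m and y of soap in the frame of long_tray between -0.112 and -0.082 m and z of soap in the frame of long_tray between 0 and 0.009 m and x of candle_b in the frame of long_tray between -0.015 and 0.015 m and y of candle_b in the frame of long_tray between 0.082 and 0.112 m and z of candle_b in the frame of long_tray between 0 and 0.009 m)) and ((x of mill in the frame of short_tray between -0.015 and 0.015 m and y of mill in the frame of short_tray between 0.0335 and 0.0635 m and z of mill in the frame of short_tray between 0 and 0.009 m and x of candle_a in the frame of short_tray between -0.015 and 0.015 m and y of candle_a in the frame of short_tray between -0.0635 and -0.0335 m and z of candle_a in the frame of short_tray between 0 and 0.009 m) or (x of mill in the frame of short_tray between -0.015 and 0.015 m and y of mill in the frame of short_tray between -0.0635 and -0.0335 m and z of mill in the frame of short_tray between 0 and 0.009 m and x of candle_a in the frame of short_tray between -0.015 and 0.015 m and y of candle_a in the frame of short_tray between 0.0335 and 0.0635 m and z of candle_a in the frame of short_tray between 0 and 0.009 m)))) and x of matchbox in the frame of long_tray between -0.015 and 0.015 m and y of matchbox in the frame of long_tray between -0.015 and 0.015 m and z of matchbox in the frame of long_tray between 0 and 0.009 m and angle between each of candle_a, candle_b, soap, matchbox, mill's own z axis and vertical below 0.12 rad and linear speed of each of candle_a, candle_b, soap, matchbox, mill below 0.02 m/s); the robot touches nothing.
It fails at once if the bell is pushed more than 25 mm from its place (distance of bell from where it was at the start of the episode above 0.025 m).
It fails at once if the bell is tipped over (angle between bell's own z axis and vertical above 0.4 rad).
It fails at once if the tumbler is pushed more than 25 mm from its place (distance of tumbler from where it was at the start of the episode above 0.025 m).
It fails at once if the tumbler is tipped over (angle between tumbler's own z axis and vertical above 0.4 rad).
It also fails if it takes over 141 s, if anything falls off the work surface, if the arm or the gripper's body presses on something with over 40 N, if the wrist force passes 120 N, or if a joint passes its speed limit or range.

## Working session

There is one attempt and no reset: what is moved stays moved. The work goes in short steps, Python scripts to look and compute and a shell command to move; the robot and the scene stay as the last step left them, time stands still between calls to the robot, and variables do not carry over. Pictures are saved under pics/ and viewed, at most 14 in all, crops included, and the job is handed in when it is done.

```bash
mkdir -p pics; ls; cat > h.py <<'E'
import numpy as np, cv2
from cell import arm
def snap(n):
    s=arm.observe(); c=arm.read_camera(n)
    if 'pose' in c: T=np.array(c['pose'])
    else:
        W=np.eye(4);W[:3,:3]=s['eef_rot'];W[:3,3]=s['eef_pos'];T=W@np.array(c['T_tool_cam'])
    return np.array(c['pixels']),np.array(c['z_map']),np.array(c['intrinsics']),T
def cloud(z,K,T):
    v,u=np.mgrid[:z.shape[0],:z.shape[1]]
    p=np.stack([(u-K[0,2])/K[0,0]*z,(v-K[1,2])/K[1,1]*z,z],-1)
    return p@T[:3,:3].T+T[:3,3]
def ray(u,v,K,T,h):
    d=T[:3,:3]@np.array([(u-K[0,2])/K[0,0],(v-K[1,2])/K[1,1],1.]);o=T[:3,3]
    return o+d*(h-o[2])/d[2]
E
python3 - <<'E'
from h import *
for n in('top','side'):
    p,z,K,T=snap(n); cv2.imwrite(f'pics/{n}0.png',p[:,:,::-1]); np.savez(f'{n}0.npz',p=p,z=z,K=K,T=T); print(n,K.round(1).tolist(),T.round(3).tolist(),(z>0).mean())
s=arm.observe(); print(s['eef_rot'],s['eef_pos'],s['grip_width'],s['time_s'])
E
```

```text
pics
top [[489.4, 0.0, 318.5], [0.0, 489.4, 233.4], [0.0, 0.0, 1.0]] [[-0.018, -0.998, 0.057, 0.381], [-1.0, 0.019, 0.006, -0.022], [-0.007, -0.057, -0.998, 1.461], [0.0, 0.0, 0.0, 1.0]] 0.9960904947916667
side [[523.5, 0.0, 324.0], [0.0, 523.5, 243.1], [0.0, 0.0, 1.0]] [[-0.998, 0.046, -0.049, 0.534], [0.067, 0.631, -0.773, 1.156], [-0.005, -0.774, -0.633, 0.989], [0.0, 0.0, 0.0, 1.0]] 0.8549153645833333
[[-9.34904184e-01  3.54899784e-01 -5.57613106e-04]
 [ 3.54900217e-01  9.34903283e-01 -1.29935547e-03]
 [ 6.01733495e-05 -1.41266987e-03 -9.99999000e-01]] [0.22159606 0.58388845 0.24159965] 0.08542856041236671 0.1
```

View pics/top0.png

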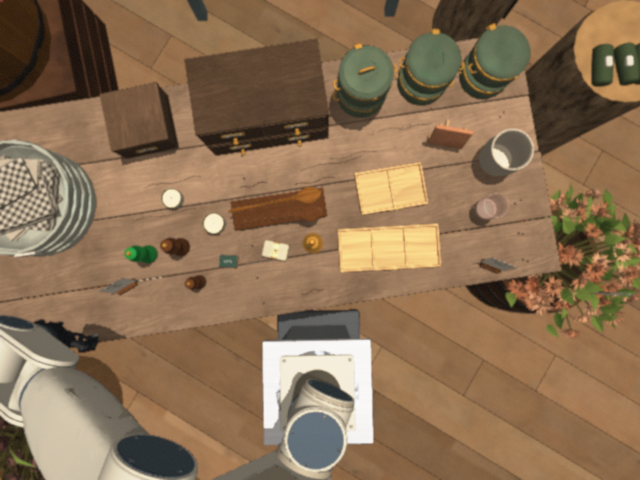

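View pics/side0.png

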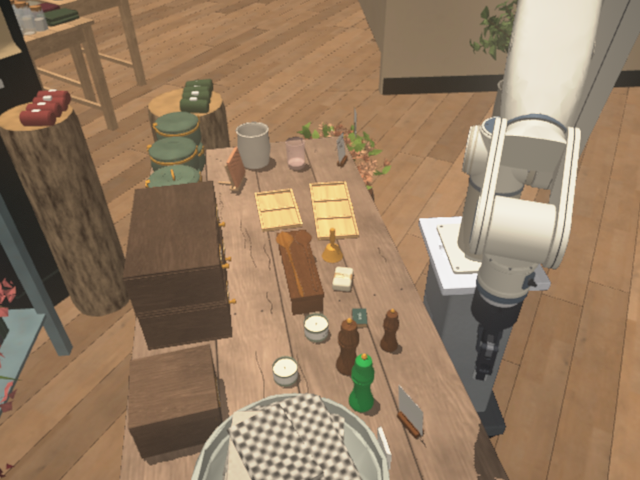

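Top view: candles (172,199) and (214,224), soap (275,250), matchbox (229,261), bell (313,242), long tray (389,248), short tray (391,188), tumbler (487,208). There are three mills: green (140,254), large brown (174,247) and small brown (195,283). The large brown one fits, being not green and the bigger of the two browns. I'll confirm that in a crop and measure everything.

```bash
python3 - <<'E'
from h import *
D={n:np.load(n+'0.npz') for n in('top','side')}
s=D['side']; cv2.imwrite('pics/mills.png',cv2.resize(s['p'][290:450,290:450,::-1],None,fx=3.5,fy=3.5,interpolation=cv2.INTER_CUBIC))
for n in D:
    d=D[n]; P=cloud(d['z'],d['K'],d['T']); X,Y,Z=P[...,0],P[...,1],P[...,2]
    tab=(abs(Z)<.02)&(X>.2)&(X<.6)&(abs(Y)<.4)&(d['z']>0); print(n,'table z',np.median(Z[tab]).round(4))
    m=((Z>.008)&(Z<.3)&(X>.2)&(X<.68)&(Y>-.55)&(Y<.6)&(d['z']>0)).astype(np.uint8)
    k,L,S,C=cv2.connectedComponentsWithStats(m)
    for i in range(1,k):
        if S[i,4]<25: continue
        q=P[L==i]; h=np.percentile(q[:,2],97); t=q[q[:,2]>h-.008]
        r=cv2.minAreaRect((t[:,:2]*1000).astype(np.float32))
        print(C[i].round(),S[i,4],'h',h.round(3),'topc',np.round(r[0],0),np.round(r[1],0),round(r[2],1),'med',np.median(t,0).round(3))
E
```

```text
top table z 0.0009
[493. 165.] 447 h 0.134 topc [ 645. -514.] [81. 20.] 45.4 med [ 0.641 -0.509  0.132]
[392. 188.] 540 h 0.019 topc [ 595. -232.] [127. 201.] 8.3 med [ 0.59  -0.235  0.014]
[172. 198.] 345 h 0.039 topc [576. 418.] [57. 55.] 77.0 med [0.578 0.421 0.033]
[279. 209.] 2872 h 0.083 topc [532. 105.] [ 99. 271.] 7.8 med [0.535 0.043 0.079]
[491. 207.] 679 h 0.1 topc [ 529. -510.] [68. 69.] 36.4 med [ 0.529 -0.513  0.098]
[214. 223.] 369 h 0.042 topc [499. 294.] [58. 59.] 89.8 med [0.501 0.299 0.037]
[390. 248.] 763 h 0.019 topc [ 418. -221.] [127. 298.] 2.1 med [ 0.419 -0.225  0.015]
[312. 243.] 278 h 0.101 topc [436.   5.] [13. 12.] 25.1 med [0.437 0.004 0.099]
[175. 246.] 433 h 0.155 topc [434. 399.] [25. 25.] 39.9 med [0.432 0.396 0.15 ]
[275. 250.] 433 h 0.029 topc [417. 115.] [73. 49.] 77.1 med [0.417 0.115 0.024]
[141. 253.] 485 h 0.157 topc [413. 494.] [21. 31.] 19.7 med [0.413 0.495 0.152]
[228. 261.] 226 h 0.019 topc [387. 255.] [54. 35.] 88.8 med [0.387 0.255 0.015]
[494. 265.] 296 h 0.106 topc [ 370. -522.] [58.  2.] 67.0 med [ 0.369 -0.525  0.105]
[195. 282.] 24
[... 614 characters left out ...]
 -268.] [ 84. 194.] 37.7 med [ 0.552 -0.297  0.012]
[271. 217.] 192 h 0.016 topc [ 599. -227.] [126. 212.] 8.6 med [ 0.63  -0.155  0.011]
[300. 271.] 2668 h 0.08 topc [531. 109.] [ 99. 270.] 10.7 med [0.538 0.059 0.077]
[342. 278.] 402 h 0.026 topc [420. 121.] [81. 49.] 76.6 med [0.421 0.122 0.022]
[355. 361.] 2244 h 0.15 topc [426. 452.] [ 31. 129.] 12.4 med [0.425 0.494 0.146]
[390. 330.] 553 h 0.117 topc [332. 349.] [25. 26.] 62.6 med [0.332 0.352 0.113]
[315. 326.] 560 h 0.04 topc [503. 297.] [60. 60.] 49.3 med [0.502 0.292 0.036]
[284. 370.] 598 h 0.038 topc [579. 420.] [58. 57.] 69.8 med [0.579 0.417 0.032]
[409. 414.] 772 h 0.103 topc [331. 567.] [ 3. 74.] 29.1 med [0.329 0.569 0.101]
```

View pics/mills.png

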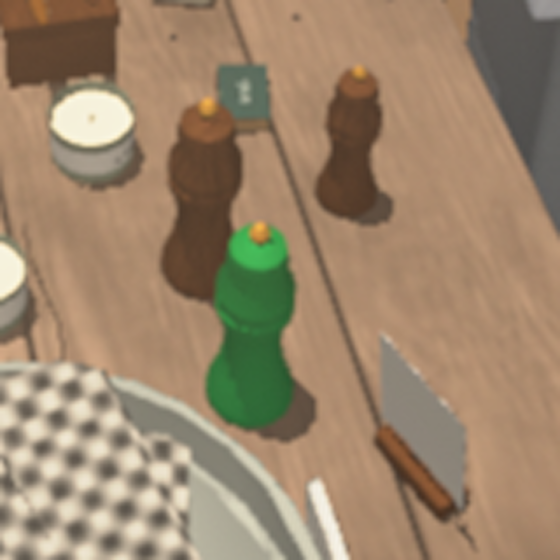

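The crop confirms it: the mill meant is the larger brown one (crop (205,200), top view (174,247), at about (0.434,0.399)). The small brown at crop (350,145) and the green at crop (255,330) are the look-alikes. Every grasp suits jaws closing along world x, so I'll turn the tool first. After that tool x = world y, tool y = world x and tool z = down.

```bash
python3 -m inch '[0,0,0,9.9,0,0,0,9.9,0,0,0,9.9,0,0,0,9.9,0,0,0,9.9,0,0,0,9.9,0,0,0,9.8,0,0,-0.03,0,0,0,0,0]'; python3 -c "
from h import *
s=arm.observe();print(np.round(s['eef_rot'],3),s['qpos'])"
```

```text
time_s: 1.23
eef_pos: [0.2222, 0.5854, 0.2741]
eef_rot: [[-0.0, 1.0, 0.001], [1.0, 0.0, 0.003], [0.003, 0.001, -1.0]]
ft_force: [-0.7, 0.8, 0.6]
grip_width: 0.0854
grasp_force: 0.0
[[-0.     1.     0.001]
 [ 1.     0.     0.003]
 [ 0.003  0.001 -1.   ]] [ 1.18900932e+00  3.90208731e-01  1.60195882e+00 -1.71932486e-05
  1.14580036e+00  1.18866785e+00]
```

```bash
python3 -m inch '[-0.0185,0.0395,0,0,-0.0185,0.0395,0,0,-0.0185,0.0395,0,0,-0.0185,0.0395,0,0,-0.0185,0.0395,0,0,-0.0185,0.0395,0,0,-0.0185,0.0395,0,0,-0.0185,0.0395,0,0,-0.0185,0.0395,0,0,0,0,0.05,0,0,0,0.05,0,0,0,0,0]'; python3 - <<'E'
from h import *
p,z,K,T=snap('wrist'); cv2.imwrite('pics/w1.png',p[:,:,::-1])
P=cloud(z,K,T); c=arm.observe()['eef_pos']
m=((P[...,2]>.03)&(P[...,2]<.06)&(z>0)).astype(np.uint8)
k,L,S,C=cv2.connectedComponentsWithStats(m)
for i in range(1,k):
    if S[i,4]<300: continue
    q=P[L==i]; print(C[i],S[i],np.round(cv2.minAreaRect((q[:,:2]*1000).astype(np.float32)),1) if 0 else cv2.minAreaRect((q[:,:2]*1000).astype(np.float32)),np.median(q[:,2]))
print(c)
E
```

```text
time_s: 2.72
eef_pos: [0.5744, 0.4156, 0.1666]
eef_rot: [[-0.0, 1.0, -0.009], [1.0, 0.0, -0.006], [-0.006, -0.009, -1.0]]
ft_force: [-0.2, 0.5, 0.5]
grip_width: 0.0852
grasp_force: 0.0
[557.01058438 122.11195587] [ 539    0   35  261 6708] ((718.1982421875, 480.5084228515625), (4.978670120239258, 158.26010131835938), 11.37904167175293) 0.046973775238959375
[ 85.00904977 110.69049774] [  49   76   61   70 2210] ((423.7088623046875, 495.2003173828125), (42.41159439086914, 23.01131248474121), 88.04268646240234) 0.044128380356232566
[326.28865979 229.64201031] [ 285  188   83   82 3880] ((576.7774658203125, 417.7065124511719), (56.59524154663086, 56.5262451171875), 55.026004791259766) 0.03085309861460131
[133.57690041 247.50972304] [  95  224   63   60 1697] ((441.86669921875, 404.71087646484375), (23.15877342224121, 42.041656494140625), 34.4022216796875) 0.043985391427799225
[230.97616708 380.58845209] [ 192  343   75   73 4070] ((502.7886047363281, 292.4397277832031), (61.3602180480957, 53.59193420410156), 70.6927490234375) 0.03230131617976453
[589.09972837 378.27629026] [ 523  360  117   37 2577] ((778.6344604492188, 302.8406982421875), (90.73119354248047, 3.800550699234009), 7.775887966156006) 0.04347033286724439
[0.57615983 0.41704153 0.17012068]
```

The wrist view puts candle b at (0.577,0.418) and 57 mm across, which matches. Descending to grasp it.

```bash
python3 -m inch '[0.001,0.001,0.04,0,0,0,0.04,0,0,0,0.04,0,0,0,0.024,0,0,0,0,0,0,0,0,0]' 1; python3 -m inch '[0,0,0,0,0,0,0,0,0,0,0,0,0,0,0,0,0,0,0,0,0,0,0,0]' -1 50;
```

```text
time_s: 3.52
eef_pos: [0.5796, 0.4198, 0.0304]
eef_rot: [[-0.0, 1.0, 0.003], [1.0, 0.0, 0.002], [0.002, 0.003, -1.0]]
ft_force: [0.4, 0.3, -0.4]
grip_width: 0.0856
grasp_force: 0.0
time_s: 4.28
eef_pos: [0.579, 0.4195, 0.0303]
eef_rot: [[-0.0, 1.0, 0.002], [1.0, 0.0, 0.001], [0.001, 0.002, -1.0]]
ft_force: [-1.7, -0.5, 6.8]
grip_width: 0.055
grasp_force: 52.3
```

```bash
python3 -m inch '[0,0,-0.05,0,0,0,-0.05,0,0,0,-0.05,0,-0.05,0.0018,0,0,-0.05,0.0018,0,0,-0.05,0.0018,0,0,-0.05,0.0018,0,0,-0.05,0.0018,0,0,-0.05,0.0018,0,0,-0.05,0.0018,0,0,-0.05,0.0018,0,0,-0.05,0.0018,0,0,-0.05,0.0018,0,0,-0.05,0.0018,0,0,-0.05,0.0018,0,0,-0.05,0.0018,0,0,-0.0475,0.0018,0,0,0,0,0,0,0,0,0,0]'; python3 - <<'E'
from h import *
p,z,K,T=snap('wrist'); cv2.imwrite('pics/w2.png',p[:,:,::-1]); np.savez('w2.npz',p=p,z=z,K=K,T=T)
P=cloud(z,K,T); s=arm.observe(); print(s['eef_pos'],s['eef_rot'])
X,Y,Z=[P[...,i] for i in range(3)]
m=((Z>.009)&(Z<.025)&(z>0)&(X>.3)&(X<.72)).astype(np.uint8)
k,L,S,C=cv2.connectedComponentsWithStats(m)
for i in range(1,k):
    if S[i,4]<300: continue
    q=P[L==i]; print(C[i],S[i],cv2.minAreaRect((q[:,:2]*1000).astype(np.float32)),np.median(q[:,2]))
E
```

```text
time_s: 6.65
eef_pos: [0.6031, -0.2782, 0.1781]
eef_rot: [[0.0, 1.0, -0.001], [1.0, -0.0, 0.001], [0.001, -0.001, -1.0]]
ft_force: [0.2, 0.2, -3.0]
grip_width: 0.0548
grasp_force: 55.1
[ 0.60328508 -0.27759602  0.1781507 ] [[-6.51169889e-04  9.99999474e-01 -7.93036434e-04]
 [ 9.99999553e-01  6.51713608e-04  6.85552418e-04]
 [ 6.86068889e-04 -7.92589668e-04 -9.99999451e-01]]
[100.26914386 193.84559377] [   0    0  186  329 7966] ((420.08526611328125, -249.25106811523438), (126.93604278564453, 242.93943786621094), 1.991251826286316) 0.01283732093282558
[307.06392866 119.43519216] [ 198    0  209  294 7962] ((595.0211181640625, -232.34661865234375), (127.75035095214844, 200.5725860595703), 8.238846778869629) 0.013486881932318034
```

View pics/w2.png

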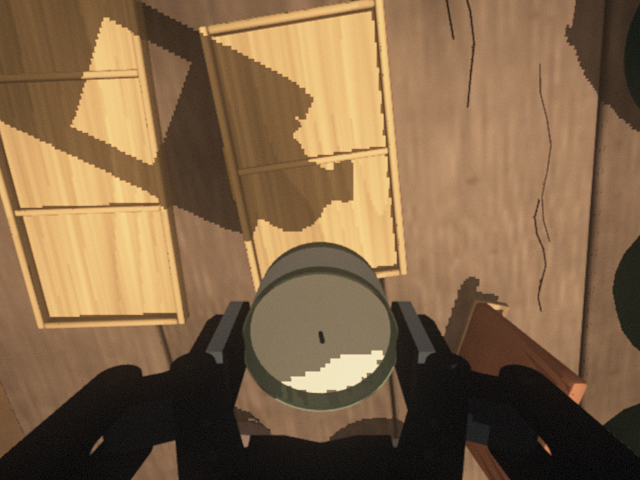

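The wrist view shows both trays, with the held candle at (320,325) and a rust-coloured card near (530,350). The short tray measures 201×127 mm at (0.595,-0.232), 8.2°. I'll check the card's clearance before lowering.

```bash
python3 - <<'E'
from h import *
d=np.load('w2.npz'); P=cloud(d['z'],d['K'],d['T']); 
h=P[290:480,450:600].reshape(-1,3); h=h[(h[:,2]>.03)&(h[:,2]<.17)&(h[:,0]>.62)&(h[:,1]<-.25)]
print(np.percentile(h,[1,50,99],axis=0).round(3))
d=np.load('top0.npz'); P=cloud(d['z'],d['K'],d['T']); h=P[120:152,428:475].reshape(-1,3); h=h[h[:,2]>.02]; print(np.percentile(h,[1,50,99],axis=0).round(3))
E
```

```text
[[ 0.716 -0.443  0.031]
 [ 0.731 -0.354  0.074]
 [ 0.753 -0.342  0.121]]
[[ 0.708 -0.444  0.026]
 [ 0.729 -0.391  0.087]
 [ 0.756 -0.341  0.125]]
```

```bash
python3 -m inch '[-0.002,-0.001,0.045,0,0,0,0.045,0,0,0,0.03,0,0,0,0.015,0,0,0,0.008,0,0,0,0,0,0,0,0,0]'; python3 -m inch '[0,0,0,0,0,0,0,0,0,0,0,0,0,0,0,0]' 0.75; python3 -m inch '[0,0,-0.05,0,0,0,-0.05,0,0,0,-0.05,0,0,0,0,0]'
```

```text
time_s: 7.58
eef_pos: [0.6035, -0.2809, 0.0366]
eef_rot: [[-0.0, 1.0, 0.002], [1.0, 0.0, -0.001], [-0.001, 0.002, -1.0]]
ft_force: [0.2, -0.1, -1.9]
grip_width: 0.0547
grasp_force: 55.1
time_s: 8.07
eef_pos: [0.6027, -0.2807, 0.0355]
eef_rot: [[-0.0, 1.0, 0.0], [1.0, 0.0, -0.0], [-0.0, 0.0, -1.0]]
ft_force: [-0.1, 0.2, 0.5]
grip_width: 0.0751
grasp_force: 0.0
time_s: 8.57
eef_pos: [0.6053, -0.2819, 0.1904]
eef_rot: [[-0.0, 1.0, 0.008], [1.0, 0.0, -0.004], [-0.004, 0.008, -1.0]]
ft_force: [-0.1, 0.1, -0.7]
grip_width: 0.0749
grasp_force: 0.0
```

```bash
cat > m.py <<'E'
from h import *
import sys
lo,hi,x0,x1,y0,y1=map(float,sys.argv[1:7])
s=arm.observe();p,z,K,T=snap('wrist')
if len(sys.argv)>7: cv2.imwrite(sys.argv[7],p[:,:,::-1])
P=cloud(z,K,T);X,Y,Z=[P[...,i] for i in range(3)]
m=((Z>lo)&(Z<hi)&(z>0)&(X>x0)&(X<x1)&(Y>y0)&(Y<y1)).astype(np.uint8)
k,L,S,C=cv2.connectedComponentsWithStats(m)
for i in range(1,k):
    if S[i,4]<200: continue
    q=P[L==i]; r=cv2.minAreaRect((q[:,:2]*1000).astype(np.float32)); print(C[i].round(),S[i].tolist(),np.round(r[0],1),np.round(r[1],1),round(r[2],1),'z',np.median(q[:,2]).round(4))
print(np.round(s['eef_pos'],4))
E
python3 -m inch '[0.048,-0.0085,0,0,0.048,-0.0085,0,0,0.048,-0.0085,0,0,0.048,-0.0085,0,0,0.048,-0.0085,0,0,0.048,-0.0085,0,0,0.048,-0.0085,0,0,0.048,-0.0085,0,0,0.048,-0.0085,0,0,0.048,-0.0085,0,0,0.048,-0.0085,0,0,0.048,-0.0085,0,0,0,0,0,0,0,0,0,0]' 1; python3 m.py 0.025 0.06 .4 .65 .2 .38; python3 m.py 0.1 0.18 .3 .55 .3 .45
```

```text
time_s: 10.32
eef_pos: [0.4999, 0.2948, 0.1844]
eef_rot: [[-0.001, 1.0, -0.001], [1.0, 0.001, -0.001], [-0.001, -0.001, -1.0]]
ft_force: [0.1, 0.8, 0.4]
grip_width: 0.0853
grasp_force: 0.0
[322. 228.] [281, 186, 82, 83, 5287] [500.  293.7] [59.3 59.7] 0.2 z 0.0322
[344. 311.] [289, 299, 108, 26, 1320] [516.8 228.6] [81.3  9.8] 7.7 z 0.0366
[0.4999 0.2948 0.1844]
[175.  52.] [114, 0, 122, 110, 10220] [436.6 397.1] [46.7 40.3] 64.1 z 0.1437
[ 14. 170.] [0, 142, 34, 54, 1423] [336.7 344.6] [28.3 14. ] 88.6 z 0.1091
[0.5002 0.2943 0.1846]
```

```bash
python3 -m inch '[-0.0005,0,0.045,0,0,0,0.045,0,0,0,0.045,0,0,0,0.02,0,0,0,0,0,0,0,0,0]' 1; python3 -m inch '[0,0,0,0,0,0,0,0,0,0,0,0,0,0,0,0,0,0,0,0]' -1 50; python3 -m inch '[0,0,-0.05,0,0,0,-0.05,0,0,0,-0.05,0,-0.049,-0.0055,0,0,-0.049,-0.0055,0,0,-0.049,-0.0055,0,0,-0.049,-0.0055,0,0,-0.049,-0.0055,0,0,-0.049,-0.0055,0,0,-0.049,-0.0055,0,0,-0.049,-0.0055,0,0,-0.049,-0.0055,0,0,-0.049,-0.0055,0,0,-0.049,-0.0055,0,0,-0.049,-0.0055,0,0,-0.024,-0.0115,0,0,0,0,0,0,0,0,0,0]';python3 m.py 0.01 0.025 .3 .51 -.4 .1 pics/w3.png
```

```text
time_s: 11.18
eef_pos: [0.5017, 0.2952, 0.0318]
eef_rot: [[0.0, 1.0, 0.002], [1.0, -0.0, 0.001], [0.001, 0.002, -1.0]]
ft_force: [-0.2, 0.4, 0.3]
grip_width: 0.0854
grasp_force: 0.0
time_s: 11.8
eef_pos: [0.5013, 0.2954, 0.0322]
eef_rot: [[-0.0, 1.0, 0.002], [1.0, 0.0, 0.001], [0.001, 0.002, -1.0]]
ft_force: [-1.7, -1.4, 9.1]
grip_width: 0.0585
grasp_force: 52.1
time_s: 14.05
eef_pos: [0.4231, -0.3165, 0.1805]
eef_rot: [[-0.0, 1.0, 0.0], [1.0, 0.0, 0.0], [0.0, 0.0, -1.0]]
ft_force: [-0.2, -1.0, -0.8]
grip_width: 0.0581
grasp_force: 55.3
[315. 118.] [218, 0, 188, 286, 7444] [ 419.7 -266. ] [127.6 208. ] 2.0 z 0.0131
[ 0.4231 -0.3165  0.1805]
```

View pics/w3.png

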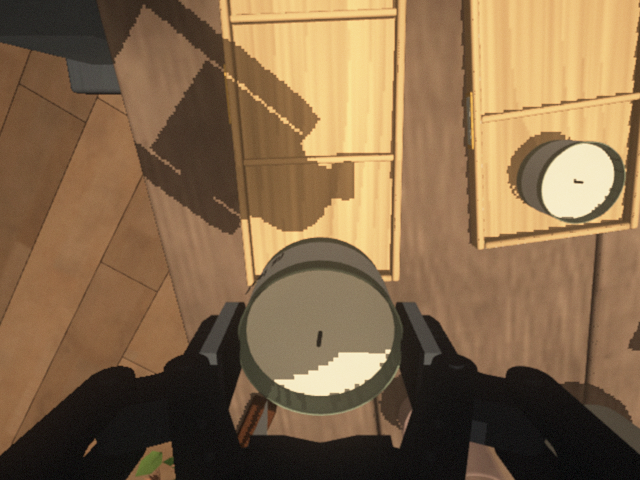

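The candle b view at (575,180) shows it standing in the short tray. The long tray's end edge gives its centre as (0.418,-0.221), 2°, which agrees with the top camera. Lowering candle a into the far end.

```bash
python3 -m inch '[0,-0.0015,0.045,0,0,0,0.045,0,0,0,0.03,0,0,0,0.015,0,0,0,0.008,0,0,0,0,0,0,0,0,0]'; python3 -m inch '[0,0,0,0,0,0,0,0,0,0,0,0,0,0,0,0]' 0.8; python3 -m inch '[0,0,-0.05,0,0,0,-0.05,0,0,0,-0.05,0,0.05,0,0,0,0.05,0,0,0,0.05,0,0,0,0.05,0,0,0,0.05,0,0,0,0.05,0,0,0,0.05,0,0,0,0.05,0,0,0,0.03,-0.004,0,0,0,0,0,0,0,0,0,0]'; python3 m.py 0.015 0.035 .3 .5 .02 .25;python3 m.py 0.025 0.06 .3 .5 -.4 .0
```

```text
time_s: 14.98
eef_pos: [0.4224, -0.3176, 0.0383]
eef_rot: [[-0.0, 1.0, 0.001], [1.0, 0.0, -0.001], [-0.001, 0.001, -1.0]]
ft_force: [0.2, -0.2, -1.5]
grip_width: 0.0582
grasp_force: 55.3
time_s: 15.48
eef_pos: [0.4217, -0.3172, 0.0374]
eef_rot: [[-0.0, 1.0, 0.0], [1.0, 0.0, -0.0], [-0.0, 0.0, -1.0]]
ft_force: [-0.5, 0.3, 0.1]
grip_width: 0.0768
grasp_force: 0.0
time_s: 17.23
eef_pos: [0.4174, 0.1126, 0.1873]
eef_rot: [[-0.001, 1.0, -0.0], [1.0, 0.001, -0.0], [-0.0, -0.0, -1.0]]
ft_force: [0.7, -0.1, 0.4]
grip_width: 0.0768
grasp_force: 0.0
[321. 215.] [282, 164, 81, 102, 5902] [417.5 115.3] [74.8 50.7] 76.9 z 0.0239
[344. 323.] [322, 312, 45, 23, 697] [437.4  25.3] [10.5 38.2] 90.0 z 0.0235
[0.4174 0.1126 0.1873]
[0.4175 0.1123 0.1873]
```

```bash
python3 -m inch '[0.003,0,0,6.5,0,0,0,6.5,0,0,0.045,0,0,0,0.045,0,0,0,0.045,0,0,0,0.025,0,0,0,0.012,0,0,0,0,0,0,0,0,0]'; python3 -m inch '[0,0,0,0,0,0,0,0,0,0,0,0,0,0,0,0,0,0,0,0]' -1 40; python3 -m inch '[0,0,-0.04,0,0,0,-0.05,0,0,0,-0.05,0,0,0,-0.03,0,0,0,0,-7.5,0,0,0,-7.5,0,0,0,0]'
```

```text
time_s: 18.45
eef_pos: [0.4183, 0.1158, 0.0162]
eef_rot: [[0.225, 0.974, 0.002], [0.974, -0.225, 0.0], [0.001, 0.001, -1.0]]
ft_force: [0.1, -0.4, 0.7]
grip_width: 0.0769
grasp_force: 0.0
time_s: 19.08
eef_pos: [0.4182, 0.116, 0.0164]
eef_rot: [[0.225, 0.974, 0.002], [0.974, -0.225, 0.0], [0.001, 0.002, -1.0]]
ft_force: [-0.6, -1.0, 9.8]
grip_width: 0.0491
grasp_force: 40.7
time_s: 19.95
eef_pos: [0.4174, 0.1159, 0.1857]
eef_rot: [[-0.034, 0.999, 0.001], [0.999, 0.034, 0.0], [0.0, 0.001, -1.0]]
ft_force: [-0.5, -0.6, -0.9]
grip_width: 0.0486
grasp_force: 43.5
```

```bash
python3 -m inch '[-0.048,-0.0022,0,0,-0.048,-0.0022,0,0,-0.048,-0.0022,0,0,-0.048,-0.0022,0,0,-0.048,-0.0022,0,0,0,0,0,0,0,0,0,0]';  python3 m.py 0.01 0.022 .3 .51 -.4 .1
```

```text
time_s: 20.82
eef_pos: [0.4146, -0.1242, 0.1852]
eef_rot: [[-0.033, 0.999, -0.001], [0.999, 0.033, 0.0], [0.0, -0.001, -1.0]]
ft_force: [0.3, -0.3, -0.8]
grip_width: 0.0492
grasp_force: 43.5
[353.  53.] [321, 0, 78, 84, 1169] [436.9   2.4] [49.3 53.9] 69.1 z 0.0155
[327. 196.] [239, 153, 166, 147, 3295] [ 415.4 -133.7] [126.4 122.2] 1.9 z 0.0138
[258. 411.] [253, 365, 11, 71, 243] [ 361.4 -300.3] [ 6.2 79.9] 2.3 z 0.0139
[386. 404.] [382, 365, 9, 71, 419] [ 481.1 -296.8] [ 6.5 76.8] 2.6 z 0.0139
[ 0.4146 -0.1242  0.1852]
```

```bash
python3 -m inch '[0,0,0.045,0,0,0,0.045,0,0,0,0.04,0,0,0,0.02,0,0,0,0.014,0,0,0,0,0,0,0,0,0]'; python3 -m inch '[0,0,0,0,0,0,0,0,0,0,0,0,0,0,0,0]' 0.5; python3 -m inch '[0,0,-0.05,0,0,0,-0.05,0,0,0,-0.05,0,0,0,0,2,0,0,0,0]'
```

```text
time_s: 21.75
eef_pos: [0.4155, -0.1241, 0.0217]
eef_rot: [[-0.036, 0.999, 0.001], [0.999, 0.036, -0.0], [-0.0, 0.001, -1.0]]
ft_force: [-0.5, -0.3, -1.1]
grip_width: 0.0491
grasp_force: 44.8
time_s: 22.25
eef_pos: [0.4151, -0.1245, 0.0214]
eef_rot: [[-0.035, 0.999, 0.0], [0.999, 0.035, -0.0], [-0.0, 0.0, -1.0]]
ft_force: [-0.4, 0.2, 0.7]
grip_width: 0.0641
grasp_force: 0.0
time_s: 22.88
eef_pos: [0.4147, -0.1243, 0.1712]
eef_rot: [[-0.0, 1.0, 0.0], [1.0, 0.0, 0.0], [0.0, 0.0, -1.0]]
ft_force: [0.0, 0.5, 0.2]
grip_width: 0.0644
grasp_force: 0.0
```

```bash
python3 -m inch '[0.0474,-0.0035,0,0,0.0474,-0.0035,0,0,0.0474,-0.0035,0,0,0.0474,-0.0035,0,0,0.0474,-0.0035,0,0,0.0474,-0.0035,0,0,0.0474,-0.0035,0,0,0.0474,-0.0035,0,0,0,0,0,0,0,0,0,0]';  python3 m.py 0.006 0.03 .3 .46 .2 .32
```

```text
time_s: 24.12
eef_pos: [0.3858, 0.254, 0.1698]
eef_rot: [[-0.001, 1.0, -0.003], [1.0, 0.001, -0.002], [-0.002, -0.003, -1.0]]
ft_force: [-0.2, 0.3, -0.3]
grip_width: 0.0642
grasp_force: 0.0
[325. 219.] [300, 183, 53, 74, 3383] [388.5 255.8] [55.1 36.2] 86.0 z 0.0142
[0.3858 0.254  0.1698]
```

```bash
python3 -m inch '[0.001,0.001,0,3,0,0,0.045,0,0,0,0.045,0,0,0,0.04,0,0,0,0.018,0,0,0,0.008,0,0,0,0,0,0,0,0,0]'; python3 -m inch '[0,0,0,0,0,0,0,0,0,0,0,0,0,0,0,0,0,0,0,0]' -1 30; python3 -m inch '[0,0,-0.04,0,0,0,-0.05,0,0,0,-0.05,0,0,0,-0.03,0,0,0,0,-5,0,0,0,0]'
```

```text
time_s: 25.18
eef_pos: [0.3885, 0.2558, 0.0161]
eef_rot: [[0.053, 0.999, 0.001], [0.999, -0.053, 0.001], [0.001, 0.001, -1.0]]
ft_force: [-0.6, 1.1, -0.2]
grip_width: 0.0639
grasp_force: 0.0
time_s: 25.8
eef_pos: [0.3884, 0.2561, 0.0162]
eef_rot: [[0.052, 0.999, 0.001], [0.999, -0.052, 0.001], [0.001, 0.001, -1.0]]
ft_force: [-0.6, -1.7, 8.3]
grip_width: 0.035
grasp_force: 29.6
time_s: 26.55
eef_pos: [0.3879, 0.2559, 0.186]
eef_rot: [[-0.035, 0.999, 0.001], [0.999, 0.035, 0.001], [0.001, 0.001, -1.0]]
ft_force: [0.4, 0.4, 0.9]
grip_width: 0.035
grasp_force: 30.7
```

```bash
python3 -m inch '[-0.0478,0.0013,0,0,-0.0478,0.0013,0,0,-0.0478,0.0013,0,0,-0.0478,0.0013,0,0,-0.0478,0.0013,0,0,-0.0478,0.0013,0,0,-0.0478,0.0013,0,0,-0.0478,0.0013,0,0,-0.0478,0.0013,0,0,-0.0478,0.0013,0,0,0,0,0,0,0,0,0,0]';  python3 m.py 0.009 0.035 .3 .51 -.4 .0 pics/w4.png
```

```text
time_s: 28.05
eef_pos: [0.4169, -0.2209, 0.1847]
eef_rot: [[-0.033, 0.999, -0.002], [0.999, 0.033, 0.001], [0.001, -0.002, -1.0]]
ft_force: [-1.0, 0.4, -0.3]
grip_width: 0.035
grasp_force: 30.7
[324. 128.] [232, 9, 184, 302, 8283] [ 417. -187.] [127.4 229.1] 2.0 z 0.0135
[322.  86.] [286, 30, 74, 115, 8152] [ 414.3 -125.1] [50.9 74.5] 1.3 z 0.0279
[ 0.4169 -0.2209  0.1847]
```

View pics/w4.png

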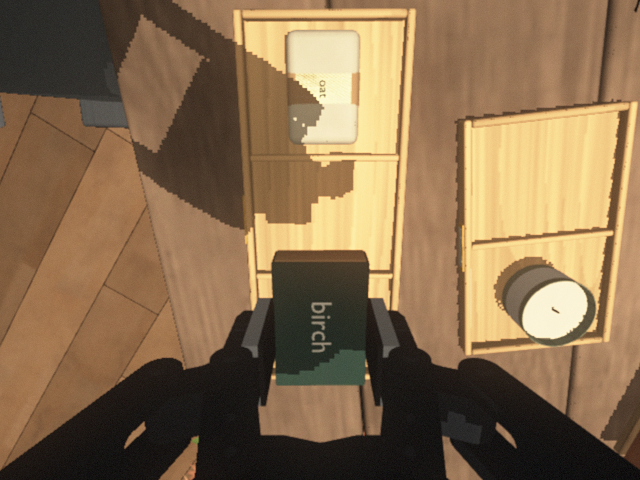

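The soap lies flat in the near end at (322,86), about 1 mm off centre. The matchbox is held straight. Lowering it, then on to the mill.

```bash
python3 -m inch '[0,0.001,0.045,0,0,0,0.045,0,0,0,0.04,0,0,0,0.02,0,0,0,0.014,0,0,0,0,0,0,0,0,0]'; python3 -m inch '[0,0,0,0,0,0,0,0,0,0,0,0]' 0.2; python3 -m inch '[0,0,-0.05,0,0,0,-0.05,0,0,0,-0.06,0,0,0,-0.05,2,0,0,0,0]';  python3 m.py 0.009 0.06 .3 .7 -.4 .0
```

```text
time_s: 28.98
eef_pos: [0.4191, -0.2213, 0.0219]
eef_rot: [[-0.036, 0.999, 0.001], [0.999, 0.036, -0.0], [-0.0, 0.001, -1.0]]
ft_force: [0.2, 0.5, 0.3]
grip_width: 0.0349
grasp_force: 32.0
time_s: 29.35
eef_pos: [0.4188, -0.2215, 0.0216]
eef_rot: [[-0.035, 0.999, 0.0], [0.999, 0.035, -0.0], [-0.0, 0.0, -1.0]]
ft_force: [0.5, -0.1, 0.7]
grip_width: 0.051
grasp_force: 0.0
time_s: 29.98
eef_pos: [0.4208, -0.2226, 0.2353]
eef_rot: [[0.0, 1.0, 0.007], [1.0, -0.0, -0.004], [-0.004, 0.007, -1.0]]
ft_force: [-0.0, 0.5, -0.5]
grip_width: 0.0513
grasp_force: 0.0
[316. 214.] [232, 19, 156, 329, 11691] [ 418.1 -221.5] [127.5 298.1] 2.0 z 0.0142
[311.  88.] [279, 39, 64, 100, 5943] [ 414.5 -125. ] [50.8 75.1] 2.0 z 0.0279
[512. 229.] [432, 91, 150, 229, 9910] [ 594.9 -232.9] [128.1 201.3] 8.1 z 0.0146
[316. 203.] [295, 173, 42, 62, 2383] [ 417.9 -221.8] [36.5 54.6] 2.1 z 0.0182
[ 0.4208 -0.2226  0.2353]
```

```bash
python3 -m inch '[0.0477,0.0012,-0.01,0,0.0477,0.0012,-0.01,0,0.0477,0.0012,-0.01,0,0.0477,0.0012,-0.01,0,0.0477,0.0012,0,0,0.0477,0.0012,0,0,0.0477,0.0012,0,0,0.0477,0.0012,0,0,0.0477,0.0012,0,0,0.0477,0.0012,0,0,0.0477,0.0012,0,0,0.0477,0.0012,0,0,0.0477,0.0012,0,0,0,0,0,0,0,0,0,0]' 1;  python3 m.py 0.1 0.17 .37 .5 .33 .46 pics/w5.png; python3 m.py 0.145 0.17 .37 .5 .33 .46
```

```text
time_s: 31.9
eef_pos: [0.4333, 0.3977, 0.2694]
eef_rot: [[-0.001, 1.0, -0.003], [1.0, 0.001, -0.003], [-0.003, -0.003, -1.0]]
ft_force: [-0.2, 0.0, -0.8]
grip_width: 0.0854
grasp_force: 0.0
[322. 222.] [292, 189, 61, 68, 3156] [433.2 402. ] [46.4 40. ] 3.9 z 0.1436
[0.4333 0.3977 0.2694]
[321. 233.] [300, 212, 43, 42, 1192] [433.4 399.2] [28.6 27.4] 45.8 z 0.1478
[0.4335 0.3974 0.2698]
```

View pics/w5.png

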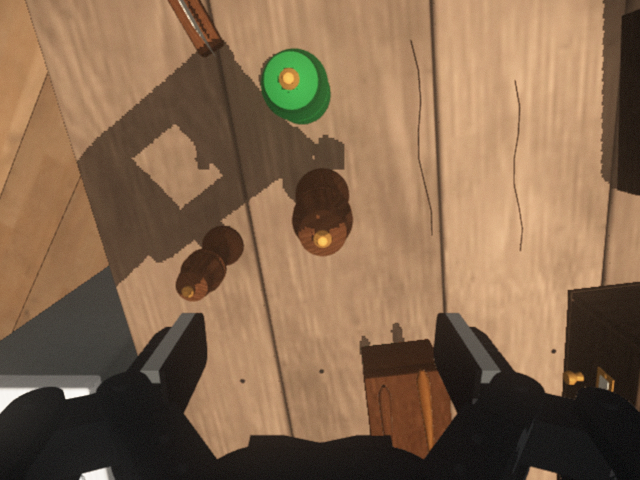

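The mill stands at pixel (322,235), measured (0.433,0.399), between the jaws. The green one at (295,85) is clear.

```bash
python3 -m inch '[0.001,0,0.05,0,0,0,0.05,0,0,0,0.04,0,0,0,0.016,0,0,0,0,0,0,0,0,0]'; python3 -m inch '[0,0,0,0,0,0,0,0,0,0,0,0,0,0,0,0,0,0,0,0]' -1 50; python3 -m inch '[0,0,-0.03,0,0,0,-0.04,0,0,0,-0.04,0,0,0,-0.03,0,0,0,0,0,0,0,0,0]'
```

```text
time_s: 32.75
eef_pos: [0.4352, 0.4003, 0.117]
eef_rot: [[0.0, 1.0, 0.002], [1.0, -0.0, 0.002], [0.002, 0.002, -1.0]]
ft_force: [0.3, 0.3, -0.1]
grip_width: 0.0859
grasp_force: 0.0
time_s: 33.38
eef_pos: [0.4345, 0.4002, 0.117]
eef_rot: [[-0.0, 1.0, 0.001], [1.0, 0.0, 0.001], [0.001, 0.001, -1.0]]
ft_force: [-2.4, -1.8, 11.1]
grip_width: 0.0425
grasp_force: 49.3
time_s: 34.12
eef_pos: [0.4334, 0.3991, 0.2538]
eef_rot: [[-0.0, 1.0, -0.002], [1.0, 0.0, -0.002], [-0.002, -0.002, -1.0]]
ft_force: [-0.1, 0.1, -4.1]
grip_width: 0.0422
grasp_force: 51.4
```

```bash
python3 -m inch '[-0.025,0.007,0,0,-0.042,0.011,0,0,-0.042,0.011,0,0,-0.042,0.011,0,0,-0.042,0.011,0,0,-0.042,0.011,0,0,-0.042,0.011,0,0,-0.042,0.011,0,0,-0.042,0.011,0,0,-0.042,0.011,0,0,-0.042,0.011,0,0,-0.042,0.011,0,0,-0.042,0.011,0,0,-0.042,0.011,0,0,-0.013,0.0046,0,0,0,0,0,0,0,0,0,0]';python3 m.py 0.01 0.022 .5 .7 -.4 .0 pics/w6.png
```

```text
time_s: 36.25
eef_pos: [0.5882, -0.183, 0.2544]
eef_rot: [[-0.001, 1.0, -0.002], [1.0, 0.001, 0.001], [0.001, -0.002, -1.0]]
ft_force: [-0.4, -0.5, -2.6]
grip_width: 0.0421
grasp_force: 51.4
[279.  20.] [231, 11, 95, 19, 349] [552.2 -27.9] [78.8  1.2] 7.6 z 0.016
[328. 201.] [248, 140, 150, 172, 2829] [ 593.3 -221. ] [127.3 177.1] 8.3 z 0.0137
[ 0.5882 -0.183   0.2544]
```

View pics/w6.png

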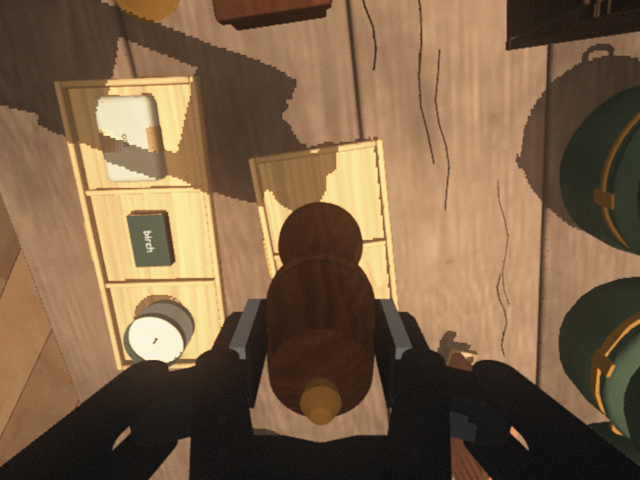

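The mill hangs straight in the jaws at (320,320), and the long tray shows its soap, matchbox and candle in place. Lowering the mill.

```bash
python3 -m inch '[-0.001,0,0.04,0,0,0,0.04,0,0,0,0.03,0,0,0,0.013,0,0,0,0.006,0,0,0,0.002,0,0,0,0,0,0,0,0,0]'
```

```text
time_s: 37.3
eef_pos: [0.5894, -0.1855, 0.1252]
eef_rot: [[-0.0, 1.0, 0.001], [1.0, 0.0, -0.0], [-0.0, 0.001, -1.0]]
ft_force: [0.4, -0.5, -2.5]
grip_width: 0.0428
grasp_force: 51.5
```

```bash
python3 -m inch '[0,0,0.002,0,0,0,0.0015,0,0,0,0,0,0,0,0,0]'; python3 -m inch '[0,0,0,0,0,0,0,0,0,0,0,0,0,0,0,0,0,0,0,0]' 1; python3 -m inch '[0,0,-0.03,0,0,0,-0.05,0,0,0,-0.05,0,-0.02,-0.045,-0.03,0,-0.02,-0.045,0,0,-0.02,-0.045,0,0,0,0,0,0]'; python3 m.py 0.009 0.06 .3 .7 -.4 .0 pics/w7.png;  python3 m.py 0.14 0.18 .5 .7 -.4 .0
```

```text
time_s: 37.8
eef_pos: [0.589, -0.1854, 0.1211]
eef_rot: [[-0.0, 1.0, 0.0], [1.0, 0.0, -0.0], [-0.0, 0.0, -1.0]]
ft_force: [-0.8, 1.2, 2.0]
grip_width: 0.0422
grasp_force: 52.1
time_s: 38.42
eef_pos: [0.5889, -0.1852, 0.1208]
eef_rot: [[-0.0, 1.0, 0.0], [1.0, 0.0, 0.0], [0.0, 0.0, -1.0]]
ft_force: [1.1, -0.1, -0.4]
grip_width: 0.0853
grasp_force: 0.0
time_s: 39.3
eef_pos: [0.4513, -0.246, 0.281]
eef_rot: [[0.003, 1.0, -0.001], [1.0, -0.003, 0.0], [0.0, -0.001, -1.0]]
ft_force: [0.2, -0.1, 0.7]
grip_width: 0.0852
grasp_force: 0.0
[288. 184.] [209, 3, 144, 305, 9707] [ 418.1 -221.7] [127.3 298.2] 2.0 z 0.0141
[280.  66.] [250, 21, 60, 91, 4876] [ 414.4 -125. ] [50.7 75. ] 2.0 z 0.0279
[463. 200.] [392, 68, 134, 214, 7519] [ 594.7 -232.9] [127.5 200.9] 8.3 z 0.0147
[451. 135.] [430, 108, 51, 57, 1652] [ 580.4 -186. ] [53.7 40. ] 82.4 z 0.0306
[288. 172.] [268, 145, 40, 56, 1999] [ 418. -222.] [36.4 54.8] 2.2 z 0.0181
[ 0.4513 -0.246   0.281 ]
[522. 145.] [493, 118, 58, 54, 2420] [ 586.6 -186.5] [34.5 34.3] 22.3 z 0.1498
[ 0.453  -0.2458  0.2812]
```

View pics/w7.png

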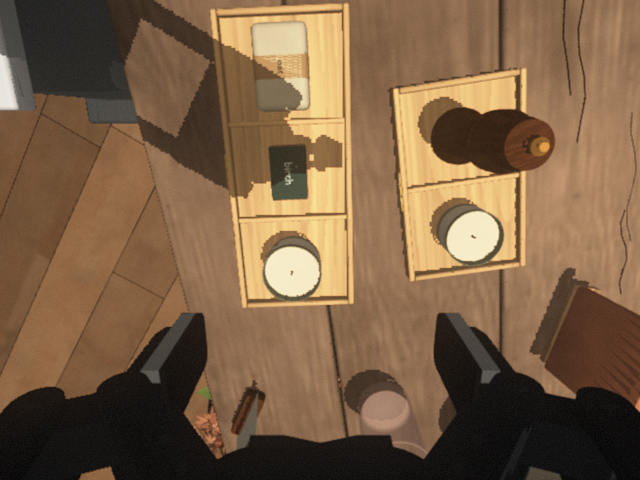

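All five stand in their compartments in this view, with the mill top at (525,143) measured within 2 mm of its centre. A last check on the candle centres (290,268) and (470,237), then I'll hand in.

```bash
python3 m.py 0.032 0.06 .3 .7 -.4 -.23 && python3 -c "
from cell import arm; print(arm.close_job())"
```

```text
[469. 237.] [439, 209, 61, 58, 2680] [ 602.4 -283. ] [55.8 57.3] 46.1 z 0.0348
[288. 273.] [258, 243, 60, 59, 2748] [ 420.8 -319.7] [59.3 59.6] 89.0 z 0.0363
[ 0.4541 -0.2456  0.2812]
the job is handed in; nothing more can be done
None
```

All five items are in their compartments, each measured within about 3 mm of centre, with the bell and tumbler left alone, and I handed the job in at about 39 s; no verdict was returned.

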